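# Stack the spacer rings on the setting arbor and press them home

### The arm

A 6-joint arm with a two-finger parallel gripper is mounted at the origin on the work surface. World frame = base frame: x ahead of the robot, y to its left, z up, the work surface at z = 0. Lengths are in m, angles in rad, forces in N, time in s.
With the tool pointing down it reaches from about 0.275 to 0.975 m from the base axis. Payload 8.4 kg.
Tool frame: the origin (TCP) lies between the finger pads; the fingertips stand 25 mm ahead of it and the grasp point (between the pads) lies 6 mm ahead of it (manip.tips_ahead is the distance from the TCP to the fingertips, in m); z points along the fingers, y is the line along which they close (so a half turn about z gives the same grasp; the last joint's range is limited). The gripper opens to 92 mm and grips with 3 to 60 N. Pads are 20 mm wide; open, the fingers measure 128 mm over their backs; the gripper's body (75 mm by 189 mm) begins 69 mm behind the grasp point.
Start: joints at [1.231, 0.353, 1.633, -0, 1.155, -0.002], TCP at [0.207, 0.59, 0.24] pointing down, gripper open.
Joint ranges: [-2.63, 2.63], [-0.92, 2.1], [0.06, 2.66], [-1.3, 4.44], [0, 2.69], [-3.02, 3.02]. Speed limits (rad/s): [2.22, 2.22, 2.79, 3.14, 3.14, 3.14].

### API

Orientations are given as a rotation vector (axis times angle).
In Python, from cell import manip gives the robot as it stands.
- The arm moves only by the tool step_arm, never from a script. Its argument "moves" is a list of rows, each a list of 4 numbers: the shift along the world's x, y, z in m, then the turn about the world's z in degrees. A call has 1 to 12 rows; each row shifts and turns the commanded pose from where the row before left it; what a row does not reach is not made up. A row lasts 1/8 s, in which the tool goes at most 62.5 mm and 10.7 degrees, less where a joint would pass 70% of its speed; a pose out of reach is approached as far as the arm can. A call with a gripper value outside its range is refused whole. "hand" is the opening in per cent of the stroke, from 0 (shut) to 100 (fully open), set as the call begins (left out, the last holds). The fingers move at their own pace and stop on an object; "grip_force" is the grip in N (left out, the last holds). Time passes only in rows, so rows that do not move let the fingers close. It gives the time, the measured TCP pose, the force, the opening and the grip force at its end, in the units of the state.
- manip.get_state(): the state, without advancing time (a new reading comes with each control period).
- manip.capture(name): name is "side" or "top"; returns the picture (420x560x3 uint8, red, green, blue); there is no depth.
- manip.camera_params(name): a dict with "fov_y" (degrees; the focal length in pixels is half the picture's height over the tangent of half this angle, whatever the lens; pixels are square), "cx", "cy" (the principal point, pixels), "distortion" ([k1, k2, p1, p2, k3] as OpenCV has them; the pictures are not rectified), "eye" and "orientation" of the camera in the world. Camera axes: x right, y down, z forward; pixel columns grow to the right and rows downward; lengths in m; the calibration is good to about 2 mm. A picture is of the moment at which its call begins. camera_params takes no time and is no camera call.
- manip.finish_job(): hands the job in; it is judged then, once.
Trained networks look in the newest picture that a camera, given by its name, has taken for a name from the list of things; names that differ only in an ending like _2 or _b are one class to them, and where a whole thing is asked for, a point or a joint stands for the part that bears it (a point fixed in the world has none). Each returns a list of dicts, best first, with "conf" (0 to 1); they miss things now and then, are a little off and sometimes report something else, mostly with a low value. They report only what shows in the picture. A call takes as long as a camera call. They do not tell look-alikes from the thing itself.
- manip.search_frame(camera, query): "position" ([x, y, z] in m, in world coordinates, good to about 4 mm: the middle of the surface that is visible of it).
- manip.outline_of(camera, query): "region" (420x560 bool, what is visible of it).
- manip.place_of(camera, query): "position" ([x, y, z] in m, in world coordinates, good to about 4 mm: a listed point, or the origin of a listed thing).
The state is a dict: "time": time; "joint_pos": joint angles; "qd": joint speeds; "tau": joint torques, N m; "tool_pos": TCP position; "tool_rot": TCP orientation; "wrist_force": force on the tool from outside, world axes, zero at the start; "torque": the same for the moment, N m; "width": opening from 0.0 (shut) to 1.0 (fully open); "gripper_force": force on a finger pad.
Only numpy, scipy, OpenCV 4.12 (cv2) and the standard library are available. Lean on these libraries where they do the work, as an engineer would, in place of code of your own. Each camera call takes 0.05 s, during which the arm holds its last target. There are 200 camera calls.

### The job

Build up the spacer stack on the setting arbor for measuring: thread the steel ring onto the post first, then the brass ring, then the blue collar, lowering each until it rests on what is below rather than letting it fall down the post. The red seat disc on the post is stiff and stands a little way up: push it down with the rings until it stops hard on the plate, so that the whole stack ends fully home with no gaps. Let go of everything, and leave the other things on the bench where they are.

Things in the scene. Friction and masses are not known exactly. Their poses are not given: they have to be found in the camera images.
- arbor: Setting arbor fixed to the bench: dark steel plate 140 x 140 x 20 mm with an upright bright post at its centre. Origin: centre of the plate's underside, at bench height; z up along the post. Post diameter 20 mm, cylindrical to 80 mm above the bench, then a tapered tip to 92 mm
- plate_top (a point): Centre of the plate's upper face, on the post axis, 20 mm above the bench. Above it a red seat disc (diameter 60 mm, 8 mm thick) rides on the post, held by about 12 N of drag: it starts 8 to 16 mm above the plate (not reported: feel for it) and does not sink under the rings' weight; pushed down, it stops hard on the plate, its top then 28 mm above the bench
- post_tip (a point): top of the post's tapered tip, on the post axis, 92 mm above the bench
- steel_ring_mid (a point): centre of the plain bright steel ring (outside 56 mm, bore 24 mm, 12 mm high, about 190 g); z along its axis. It starts lying flat on the bench with this point 6 mm above the bench; either face may be up
- brass_ring_mid (a point): centre of the yellow brass ring (outside 48 mm, bore 24 mm, 12 mm high, about 140 g); z along its axis. It starts lying flat on the bench with this point 6 mm above the bench; either face may be up
- blue_collar_mid (a point): centre of the blue painted collar (outside 42 mm, bore 24 mm, 12 mm high, about 90 g); z along its axis. It starts lying flat on the bench with this point 6 mm above the bench; either face may be up
- steel_ring: the steel ring, same object as point steel_ring_mid; origin at the centre of its lower face, z up along its axis
- brass_ring: the brass ring, same object as point brass_ring_mid; origin at the centre of its lower face, z up along its axis
- blue_collar: the blue collar, same object as point blue_collar_mid; origin at the centre of its lower face, z up along its axis
- vee_block: Bystander: dark steel vee block 60 x 70 x 50 mm; origin at the centre of its underside
- phone: Bystander: white phone lying flat, 75 x 150 x 8 mm; origin at the centre of its underside
- caliper: Bystander: steel caliper with black body, 210 mm long, 12 mm thick, lying flat; origin at the centre of its underside
- ring_gauge: Bystander: green ring gauge, outside 60 mm, bore 32 mm, 18 mm high, not part of the stack; origin at the centre of its underside
- screwdriver: Bystander: screwdriver with a wooden handle, lying flat; origin at the centre of its underside
Mind the look-alikes: they are no part of the job. Several things have the shape of the blue_collar; the one meant has the colours described above. Of the things shaped like the steel_ring, the steel one is meant.

How it is judged:
On the way, in this order (a step that is already met when the one before it is completed fails the run):
1. the steel ring is threaded on the post while the brass ring and the blue collar are not (horizontal distance between steel_ring_mid and post_tip below 0.004 m and z of steel_ring_mid in the frame of arbor below 0.06 m and horizontal distance between each of brass_ring_mid, blue_collar_mid and post_tip above 0.04 m), for 0.2 s.
2. the brass ring is threaded on the post and rests on the steel ring, the blue collar not yet on (horizontal distance between each of steel_ring_mid, brass_ring_mid and post_tip below 0.004 m and z of steel_ring_mid in the frame of arbor below 0.06 m and distance between brass_ring_mid and steel_ring_mid below 0.0145 m and horizontal distance between blue_collar_mid and post_tip above 0.04 m), for 0.2 s.
At the end, for the whole second after the job is handed in: Steel ring, brass ring and blue collar lie in this order, bottom to top, round the post (centres within 4 mm of its axis, level within 0.1 rad), with the seat pushed to its stop: ring centres 34, 46 and 58 mm above the bench (each at most 2.5 mm above or 2 mm below that), at rest (horizontal distance between each of steel_ring_mid, brass_ring_mid, blue_collar_mid and post_tip below 0.004 m and z of steel_ring_mid in the frame of arbor between 0.032 and 0.0365 m and angle between the z axis of each of steel_ring_mid, brass_ring_mid, blue_collar_mid and the z axis of arbor, either way round below 0.1 rad and z of brass_ring_mid in the frame of arbor between 0.044 and 0.0485 m and z of blue_collar_mid in the frame of arbor between 0.056 and 0.0605 m and linear speed of each of steel_ring, brass_ring, blue_collar below 0.02 m/s); the robot touches nothing.
It fails at once if a ring is let fall down the post (faster than 0.6 m/s while round it) ((horizontal distance between steel_ring_mid and post_tip below 0.006 m and z of steel_ring_mid in the frame of arbor below 0.092 m and linear speed of steel_ring above 0.6 m/s) or (horizontal distance between brass_ring_mid and post_tip below 0.006 m and z of brass_ring_mid in the frame of arbor below 0.092 m and linear speed of brass_ring above 0.6 m/s) or (horizontal distance between blue_collar_mid and post_tip below 0.006 m and z of blue_collar_mid in the frame of arbor below 0.092 m and linear speed of blue_collar above 0.6 m/s)).
It fails at once if one of the other things on the bench is moved more than 25 mm (distance of any of vee_block, phone, caliper, ring_gauge, screwdriver from where it was at the start of the episode above 0.025 m).
It also fails if it takes over 70 s, if anything falls off the work surface, if the arm or the gripper's body presses on something with over 40 N, if the wrist force passes 120 N, or if a joint passes its speed limit or range.

## Working session

There is one attempt and no reset: what is moved stays moved. The work goes in short steps, Python scripts to look and compute and a tool call to move; the robot and the scene stay as the last step left them, time stands still between calls to the robot, and variables do not carry over. Pictures are saved under pics/ and viewed, at most 10 in all, crops included, and the job is handed in when it is done.

Besides the shell and the picture viewer there is one more tool, called after "Emit:" by a JSON object that holds its "fn" and its "kwargs", one argument or row to a line. step_arm: Moves the arm, as the interface text tells. Its arguments: {"type":"object","properties":{"moves":{"type":"array","items":{"type":"array","items":{"type":"number"}}},"hand":{"type":"number"},"grip_force":{"type":"number"}},"required":["moves"]}

```bash
mkdir -p pics; ls
python3 - <<'E'
from cell import manip
import cv2,numpy as np
for c in("top","side"):
    im=manip.capture(c); cv2.imwrite(f"pics/{c}0.png",im[:,:,::-1]); np.save(f"pics/{c}0.npy",im)
    print(c,manip.camera_params(c))
    for q in("arbor","post_tip","steel_ring_mid","brass_ring_mid","blue_collar_mid","ring_gauge","vee_block","phone","caliper","screwdriver"):
        print(q,[(np.round(d["position"],3).tolist(),round(d["conf"],2)) for d in manip.place_of(c,q)])
print(manip.get_state())
E
```

```text
pics
top {'fov_y': 51.60670259917754, 'cx': 281.94583388986496, 'cy': 209.25450161076185, 'distortion': array([0.03906443, 0.        , 0.        , 0.        , 0.        ]), 'eye': array([ 0.46701803, -0.00589144,  1.25867253]), 'orientation': array([-2.17369395,  2.19859326, -0.09702052])}
arbor []
post_tip [([0.585, 0.18, 0.094], 0.82)]
steel_ring_mid [([0.597, -0.013, 0.004], 0.63), ([0.55, -0.109, 0.008], 0.49)]
brass_ring_mid [([0.608, -0.251, 0.007], 0.72), ([0.446, -0.234, 0.007], 0.68)]
blue_collar_mid [([0.587, 0.182, -0.003], 0.73), ([0.604, -0.252, 0.005], 0.66), ([0.586, 0.188, 0.095], 0.26)]
ring_gauge [([0.389, -0.37, 0.001], 0.53)]
vee_block [([0.695, -0.11, -0.003], 0.58), ([0.605, -0.249, 0.005], 0.51)]
phone [([0.412, -0.063, -0.001], 0.6), ([0.587, 0.183, -0.003], 0.25)]
caliper [([0.493, 0.398, -0.002], 0.89)]
screwdriver [([0.62, -0.42, -0.001], 0.72)]
side {'fov_y': 54.310855999213636, 'cx': 278.6790691323933, 'cy': 213.82693772572603, 'distortion': array([-0.01233607,  0.        ,  0.        ,  0.        ,  0.        ]), 'eye': array([ 0.24279278, -0.85716146,  
[... 608 characters left out ...]
6, 0.001], 0.79)]
screwdriver []
{'time': 1.1, 'joint_pos': array([ 1.23057318e+00,  3.53016399e-01,  1.63334095e+00, -4.62228146e-06,
        1.15518395e+00, -2.37454587e-03]), 'qd': array([-0.00018494, -0.00120765, -0.00197352, -0.00027174,  0.00143878,
        0.00157536]), 'tau': array([-1.48666630e-03, -5.93769479e+01, -3.34567666e+01,  6.95038866e-02,
        1.58654689e-02,  5.57342119e-06]), 'tool_pos': array([0.20716148, 0.58971267, 0.23959803]), 'tool_rot': array([5.28165954e-01, 3.09686356e+00, 7.83597542e-05]), 'wrist_force': array([-0.09492573,  0.81042189,  0.31832219]), 'torque': array([-0.01065015,  0.02006272,  0.0064197 ]), 'gripper_force': 0.0, 'width': 0.9991357601723698}
```

View pics/top0.png

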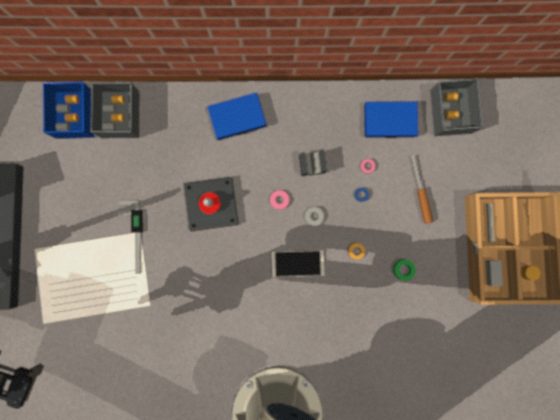

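View pics/side0.png

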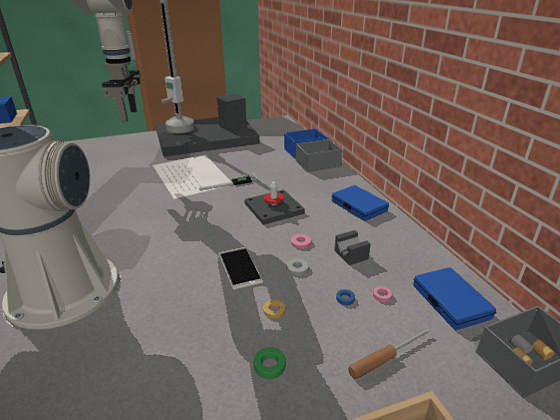

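Candidates in the top picture are as follows:
- **Steel ring:** grey at (315,216), or the pink look-alike at (280,200).
- **Blue collar:** blue at (362,195), or the pink one at (368,166).
- **Brass ring:** yellow-orange at (357,251).
- **Green gauge:** (404,270), a bystander.

The grey, yellow and blue ones fit by colour. The post, with its red seat, is at (210,203). I'll confirm this in one crop and measure precisely.

```bash
cat > h.py <<'E'
from cell import manip
import cv2,numpy as np
from scipy.spatial.transform import Rotation as R
from scipy.optimize import least_squares
def cam(c):
    p=manip.camera_params(c); f=210/np.tan(np.radians(p["fov_y"])/2)
    return p,np.array([[f,0,p["cx"]],[0,f,p["cy"]],[0,0,1]]),R.from_rotvec(p["orientation"]).as_matrix()
def unproj(c,px,z):
    p,K,M=cam(c); n=cv2.undistortPoints(np.float64(px).reshape(-1,1,2),K,p["distortion"])[:,0]
    d=np.c_[n,np.ones(len(n))]@M.T; return p["eye"]+d*((z-p["eye"][2])/d[:,2])[:,None]
def proj(c,X):
    p,K,M=cam(c); r=M.T; return cv2.projectPoints(np.float64(X).reshape(-1,1,3),cv2.Rodrigues(r)[0],-r@p["eye"],K,p["distortion"])[0][:,0]
def ringmask(c,ctr,ro,h,z0=0,ri=.012,S=4):
    """visible-silhouette of ring (outer) minus hole, supersampled -> soft mask"""
    a=np.linspace(0,2*np.pi,72); u=np.c_[np.cos(a),np.sin(a)]
    m=np.zeros((420*S,560*S),np.uint8)
    P=lambda r,z:((proj(c,np.c_[ctr[0]+r*u[:,0],ctr[1]+r*u[:,1],np.full(72,z)])+.5)*S).astype(np.int32)
    cv2.fillConvexPoly(m,cv2.convexHull(np.r_[P(ro,z0),P(ro,z0+h)]),255)
    hole=np.zeros_like(m);h2=hole.copy();cv2.fillConvexPoly(hole,P(ri,z0),255);cv2.fillConvexPoly(h2,P(ri,z0+h),255)
    m[(hole&h2)>0]=0
    return cv2.resize(m,(560,420),interpolation=cv2.INTER_AREA)/255.
E
python3 - <<'E'
from h import *
top=np.load("pics/top0.npy");side=np.load("pics/side0.npy")
crop=cv2.resize(top[140:290,260:440],None,fx=4,fy=4,interpolation=cv2.INTER_CUBIC)
cv2.imwrite("pics/crop1.png",crop[:,:,::-1])
f={"steel":((.549,-.112),.028),"brass":((.443,-.234),.024),"blue":((.607,-.252),.021),"gaugechk":((.392,-.366),.030)}
for n,(g,ro) in f.items():
    for c,im in(("top",top),("side",side)):
        px=proj(c,[[*g,.006]])[0]; x0,y0=(px-22).astype(int);x0=max(x0,0);s=np.s_[y0:y0+45,x0:x0+45]
        I=im[s].astype(float).reshape(-1,3)
        def cost(v):   # best linear colour fit: image = bg + mask*colour
            m=ringmask(c,v,ro,.018 if n=="gaugechk" else .012,ri=.016 if n=="gaugechk" else .012)[s].ravel(); A=np.c_[m,np.ones_like(m)]
            return np.sum((I-A@np.linalg.lstsq(A,I,rcond=None)[0])**2)
        best=np.array(g)
        for st in(.004,.0015,.0005):
            G=[best+st*np.array([i,j]) for i in range(-3,4) for j in range(-3,4)]
            best=G[int(np.argmin([cost(v) for v in G]))]
        print(n,c,best.round(4),px.round(1))
E
```

```text
steel top [ 0.546  -0.1105] [314.1 214.6]
steel side [ 0.5525 -0.0995] [297.9 265.3]
brass top [ 0.4425 -0.231 ] [357.2 251. ]
brass side [ 0.445  -0.2335] [273.2 308.7]
blue top [ 0.607 -0.251] [362.  194.1]Traceback (most recent call last):
  File "<stdin>", line 16, in <module>
  File "<stdin>", line 11, in cost
  File "h.py", line 19, in ringmask
    hole=np.zeros_like(m);h2=hole.copy();cv2.fillConvexPoly(hole,P(ri,z0),255);cv2.fillConvexPoly(h2,P(ri,z0+h),255)
                                                                 ~^^^^^^^
  File "h.py", line 17, in <lambda>
    P=lambda r,z:((proj(c,np.c_[ctr[0]+r*u[:,0],ctr[1]+r*u[:,1],np.full(72,z)])+.5)*S).astype(np.int32)
                   ~~~~^^^^^^^^^^^^^^^^^^^^^^^^^^^^^^^^^^^^^^^^^^^^^^^^^^^^^^^^
  File "h.py", line 12, in proj
    p,K,M=cam(c); r=M.T; return cv2.projectPoints(np.float64(X).reshape(-1,1,3),cv2.Rodrigues(r)[0],-r@p["eye"],K,p["distortion"])[0][:,0]
          ~~~^^^
  File "h.py", line 6, in cam
    p=manip.camera_params(c); f=210/np.tan(np.radians(p["fov_y"])/2)
ValueError: time passes only in moves, steps and waits
```

View pics/crop1.png

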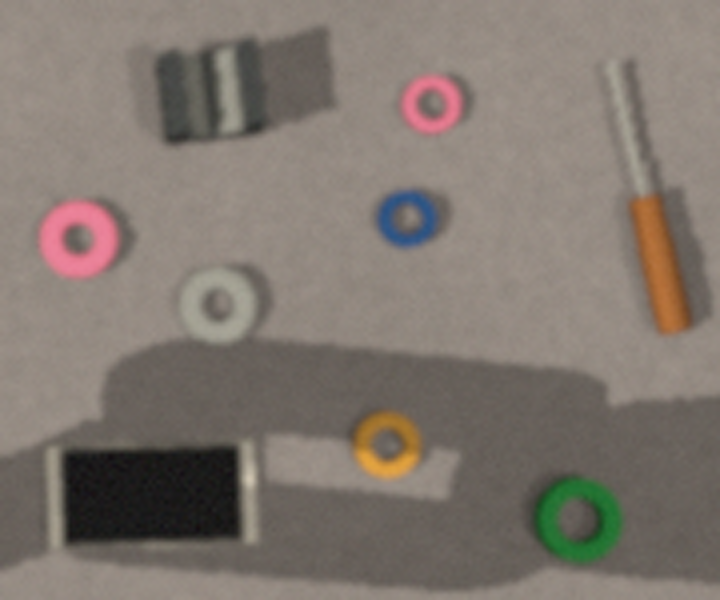

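The crop confirms it: grey steel ring, yellow brass and blue collar are all distinct from the pink look-alikes. Next I'll cache the calibration and locate the post and the steel ring better.

```bash
python3 - <<'E'
from cell import manip
import pickle
pickle.dump({c:manip.camera_params(c) for c in("top","side")},open("cam.pkl","wb"))
E
sed -i 's/p=manip.camera_params(c);/p=CP[c];/; 2a import pickle; CP=pickle.load(open("cam.pkl","rb"))' h.py
cat >> h.py <<'E'
def fit(c,im,feat,g,ro,h,z0=0,ri=.012,w=22):
    px=proj(c,[[*g,z0+h/2]])[0]; x0,y0=np.maximum((px-w).astype(int),0); s=np.s_[y0:y0+2*w+1,x0:x0+2*w+1]
    I=feat(im)[s].reshape((2*w+1)*(2*w+1),-1).astype(float)
    def cost(v):
        m=ringmask(c,v,ro,h,z0,ri)[s].ravel(); A=np.c_[m,np.ones_like(m)]
        return np.sum((I-A@np.linalg.lstsq(A,I,rcond=None)[0])**2)
    best=np.array(g,float)
    for st in(.004,.0015,.0005):
        G=[best+st*np.array([i,j]) for i in range(-3,4) for j in range(-3,4)]
        best=G[int(np.argmin([cost(v) for v in G]))]
    return best
E
python3 - <<'E'
from h import *
I={c:np.load(f"pics/{c}0.npy") for c in("top","side")}
rb=lambda im:im[:,:,2].astype(float)-im[:,:,0]
red=lambda im:np.clip(im[:,:,0].astype(float)-im[:,:,1:].max(2),0,None)
for c in I:
    m=rb(I[c])
    print(c,"steel",fit(c,I[c],rb,(.549,-.11),.028,.012),"blue",fit(c,I[c],rb,(.607,-.252),.021,.012),"brass",fit(c,I[c],rb,(.443,-.233),.024,.012))
    for z0 in(.028,.032,.036): print(" disc",z0,fit(c,I[c],red,(.586,.184),.030,.008,z0,ri=.0001))
# plate corners: top view, dark blob -> min area rect at z=.02
g=I["top"][165:245,165:255].max(2); blob=(g<85).astype(np.uint8)
n,l,st,_=cv2.connectedComponentsWithStats(blob); k=1+np.argmax(st[1:,4])
pts=np.argwhere(l==k)[:,::-1]+[165,165]; W=unproj("top",pts,.02)[:,:2]
r=cv2.minAreaRect(np.float32(W)); print("plate",r)
for c in I:
    q=manip.outline_of(c,"steel_ring"); 
    for d in q:
        ys,xs=np.nonzero(d["region"]); print(c,d["conf"],len(xs),unproj(c,[[xs.mean(),ys.mean()]],.009))
b=[manip.place_of(c,"post_tip")[0]["position"] for c in("top","side")]; print(b)
cr=cv2.resize(np.hstack([I["top"][160:250,165:255],I["side"][170:260,230:320]]),None,fx=4,fy=4,interpolation=cv2.INTER_CUBIC)
cv2.imwrite("pics/crop2.png",cr[:,:,::-1])
E
```

```text
top steel [ 0.531  -0.1205] blue [ 0.6065 -0.2505] brass [ 0.4435 -0.231 ]
 disc 0.028 [0.5845 0.187 ]
 disc 0.032 [0.584  0.1865]
 disc 0.036 [0.5835 0.1855]
side steel [ 0.545  -0.1175] blue [ 0.6075 -0.2525] brass [ 0.445  -0.2335]
 disc 0.028 [0.5885 0.1945]
 disc 0.032 [0.586 0.187]
 disc 0.036 [0.584  0.1795]
plate ((0.5834841728210449, 0.1829840987920761), (0.13606657087802887, 0.13956935703754425), 7.489959716796875)
top 0.67 246 [[ 0.59264872 -0.01217138  0.009     ]]
top 0.56 214 [[ 0.54387434 -0.11124603  0.009     ]]
side 0.62 308 [[ 0.54461484 -0.11781409  0.009     ]]
side 0.5 218 [[ 0.59485682 -0.01785032  0.009     ]]
[[0.5853, 0.1796, 0.0942], [0.5833, 0.1863, 0.0927]]
```

View pics/crop2.png

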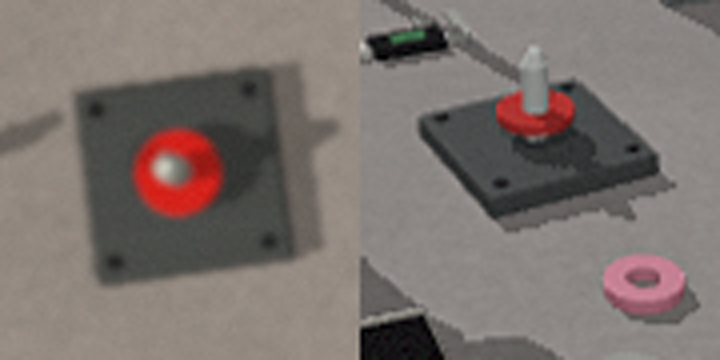

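Emit:
{"fn": "step_arm", "kwargs": {
  "moves": [
    [0.03,-0.055,0,0],
    [0.03,-0.055,0,0],
    [0.03,-0.055,0,0],
    [0.03,-0.055,0,0],
    [0.03,-0.055,0,0],
    [0.03,-0.055,0,0],
    [0.03,-0.055,0,0],
    [0.03,-0.055,0,0],
    [0.03,-0.055,0,0],
    [0.03,-0.055,0,0],
    [0.02,-0.055,-0.02,0],
    [0.017,-0.055,-0.03,0]
  ],
  "hand": 90
}}

```text
time: 2.8
tool_pos: [0.5443, -0.0691, 0.191]
tool_rot: [0.528, 3.094, 0.0]
wrist_force: [0.1, 0.8, 0.4]
width: 0.905
gripper_force: 0.0
```

Run:
```python
from h import *
I={c:np.load(f"pics/{c}0.npy") for c in("top","side")}
# tip: bright apex. side ray and top ray triangulate
a=unproj("side",[[273.5,182.5]],.092)[0]; b=unproj("top",[[207,201.2]],.092)[0]; print("tip side",a,"top",b)
# predicted pixels for the post for hypotheses, tip and base
for X in[(.585,.183),(.585,.187)]:
    print(X,proj("side",[[*X,.092],[*X,.08],[*X,.044]]).round(1).tolist(),proj("top",[[*X,.092],[*X,.04]]).round(1).tolist())
```

```text
tip side [0.5844913  0.17863573 0.092     ] top [0.58273856 0.1831066  0.092     ]
(0.585, 0.183) [[273.2, 181.9], [273.3, 185.4], [273.4, 196.0]] [[207.0, 200.4], [210.0, 202.2]]
(0.585, 0.187) [[272.8, 181.3], [272.8, 184.9], [273.0, 195.4]] [[205.5, 200.4], [208.6, 202.2]]
```

Emit:
{"fn": "step_arm", "kwargs": {
  "moves": [
    [0,-0.043,-0.02,0],
    [0,0,-0.05,0],
    [0,0,-0.05,0],
    [0,0,-0.03,0],
    [0,0,-0.012,0],
    [0,0,0,0],
    [0,0,0,0]
  ]
}}

```text
time: 3.68
tool_pos: [0.5438, -0.1101, 0.03]
tool_rot: [0.528, 3.095, -0.0]
wrist_force: [0.2, -0.4, 0.5]
width: 0.899
gripper_force: 0.0
```

Emit:
{"fn": "step_arm", "kwargs": {
  "moves": [
    [0,0,0,0],
    [0,0,0,0],
    [0,0,0,0],
    [0,0,0,0],
    [0,0,0,0],
    [0,0,0,0]
  ],
  "hand": 50,
  "grip_force": 10
}}

```text
time: 4.42
tool_pos: [0.5429, -0.1101, 0.0291]
tool_rot: [0.528, 3.097, -0.0]
wrist_force: [-0.8, -0.0, 6.1]
width: 0.591
gripper_force: 10.0
```

```bash
python3 -c "
from cell import manip
s=manip.get_state();print(s['joint_pos'].round(2),s['wrist_force'],s['tool_pos'],s['width'])"
```

```text
[-0.2   0.53  1.93 -0.    0.68 -1.44] [-0.82513873 -0.00815303  6.11881226] [ 0.54292747 -0.11008794  0.02908127] 0.5909625822477105
```

Emit:
{"fn": "step_arm", "kwargs": {
  "moves": [
    [0,0,0,0],
    [0,0,0,0],
    [0,0,0,-10],
    [0,0,0,-10],
    [0,0,0,-10],
    [0,0,0,-10],
    [0,0,0,-10],
    [0,0,0,-10],
    [0,0,0,-10],
    [0,0,0,-10],
    [0,0,0,-10],
    [0,0,0,0]
  ],
  "hand": 80
}}

```text
time: 5.92
tool_pos: [0.5427, -0.1099, 0.0286]
tool_rot: [-2.562, -1.818, 0.0]
wrist_force: [-0.0, -0.2, 0.0]
width: 0.8
gripper_force: 0.0
```

Emit:
{"fn": "step_arm", "kwargs": {
  "moves": [
    [0,0,0,0],
    [0,0,0,0],
    [0,0,0,0],
    [0,0,0,0],
    [0,0,0,0]
  ],
  "hand": 45,
  "grip_force": 30
}}

```text
time: 6.55
tool_pos: [0.5428, -0.11, 0.0287]
tool_rot: [2.563, 1.817, -0.0]
wrist_force: [0.8, -0.1, -0.0]
width: 0.597
gripper_force: 30.0
```

Emit:
{"fn": "step_arm", "kwargs": {
  "moves": [
    [0,0,0.02,0],
    [0,0,0.05,0],
    [0,0.04,0.045,0],
    [0.005,0.05,0.02,0],
    [0.01,0.05,0,0],
    [0.01,0.05,0,0],
    [0.01,0.05,0,0],
    [0.006,0.04,0,0],
    [0,0.014,0,0],
    [0,0,0,0],
    [0,0,0,0]
  ]
}}

```text
time: 7.92
tool_pos: [0.5833, 0.1828, 0.1635]
tool_rot: [2.564, 1.816, -0.002]
wrist_force: [0.6, -0.0, -2.6]
width: 0.603
gripper_force: 30.0
```

Run:
```python
from h import *
im=manip.capture("side");t=manip.capture("top")
cv2.imwrite("pics/s2.png",np.hstack([cv2.resize(a,None,fx=4,fy=4,interpolation=cv2.INTER_CUBIC) for a in(im[130:260,215:315],t[140:270,155:255])])[:,:,::-1])
s=manip.get_state();print(s['joint_pos'].round(2),s['wrist_force'],s['tool_pos'],s['width'])
p=s['tool_pos'];print(proj("side",[[p[0],p[1],p[2]-.0227]]))
```

```text
[ 0.3   0.41  1.73 -0.    1.    0.64] [ 0.39838448  0.24304556 -2.31486988] [0.58360607 0.18268907 0.16367615] 0.5997837025098244
[[272.53283299 166.96408961]]
```

View pics/s2.png

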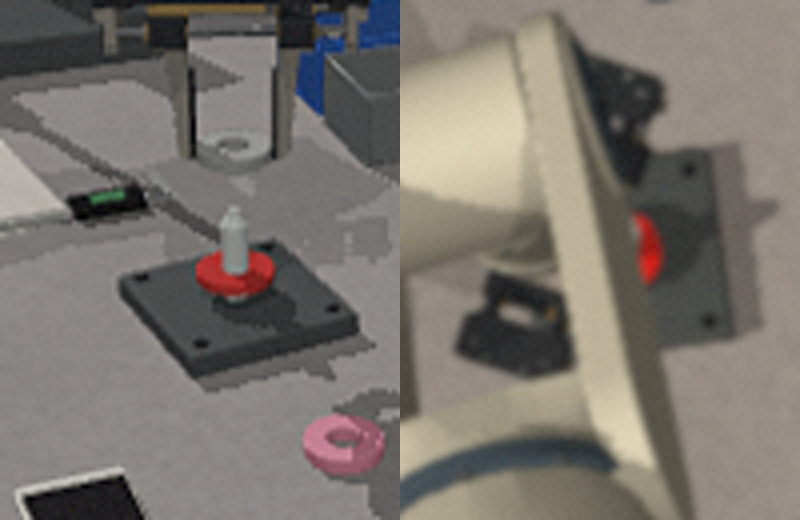

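The side view shows the steel ring held level at about (274,167), directly above the post tip at (274,182). I'll lower it, watching the forces.

Emit:
{"fn": "step_arm", "kwargs": {
  "moves": [
    [0,0.001,-0.03,0],
    [0,0,-0.015,0],
    [0,0,-0.005,0],
    [0,0,-0.003,0],
    [0,0,0,0]
  ]
}}

```text
time: 8.65
tool_pos: [0.5841, 0.1851, 0.1111]
tool_rot: [2.563, 1.816, 0.001]
wrist_force: [-0.0, -0.4, -2.5]
width: 0.601
gripper_force: 30.0
```

Emit:
{"fn": "step_arm", "kwargs": {
  "moves": [
    [0,0,-0.003,0],
    [0,0,-0.003,0],
    [0,0,-0.002,0],
    [0,0,0,0]
  ]
}}

```text
time: 9.15
tool_pos: [0.5836, 0.185, 0.1025]
tool_rot: [-2.563, -1.816, 0.001]
wrist_force: [-1.0, 0.3, -2.5]
width: 0.604
gripper_force: 30.0
```

Emit:
{"fn": "step_arm", "kwargs": {
  "moves": [
    [0,0,-0.006,0],
    [0,0,-0.006,0],
    [0,0,-0.006,0],
    [0,0,-0.004,0],
    [0,0,-0.002,0],
    [0,0,0,0]
  ]
}}

```text
time: 9.9
tool_pos: [0.5838, 0.185, 0.0786]
tool_rot: [-2.563, -1.816, 0.0]
wrist_force: [0.6, -0.7, -2.5]
width: 0.601
gripper_force: 30.0
```

Emit:
{"fn": "step_arm", "kwargs": {
  "moves": [
    [0,0,-0.002,0],
    [0,0,-0.002,0],
    [0,0,-0.002,0],
    [0,0,-0.002,0]
  ],
  "grip_force": 50
}}

```text
time: 10.4
tool_pos: [0.5838, 0.1851, 0.0709]
tool_rot: [-2.563, -1.816, -0.0]
wrist_force: [-2.9, -0.2, 9.9]
width: 0.593
gripper_force: 50.0
```

Emit:
{"fn": "step_arm", "kwargs": {
  "moves": [
    [0,0,-0.002,0],
    [0,0,-0.002,0],
    [0,0,-0.002,0],
    [0,0,-0.002,0],
    [0,0,-0.002,0],
    [0,0,0,0]
  ],
  "grip_force": 60
}}

```text
time: 11.15
tool_pos: [0.5838, 0.185, 0.0614]
tool_rot: [2.563, 1.816, 0.0]
wrist_force: [-2.5, -1.3, 7.4]
width: 0.591
gripper_force: 60.0
```

Emit:
{"fn": "step_arm", "kwargs": {
  "moves": [
    [0,0,-0.002,0],
    [0,0,-0.001,0],
    [0,0,-0.001,0],
    [0,0,0,0]
  ]
}}

```text
time: 11.65
tool_pos: [0.5838, 0.1851, 0.0575]
tool_rot: [-2.563, -1.816, -0.0]
wrist_force: [-1.8, -0.8, 7.3]
width: 0.59
gripper_force: 60.0
```

Emit:
{"fn": "step_arm", "kwargs": {
  "moves": [
    [0,0,-0.001,0],
    [0,0,-0.001,0],
    [0,0,-0.001,0],
    [0,0,0,0]
  ]
}}

```text
time: 12.15
tool_pos: [0.5839, 0.1851, 0.0563]
tool_rot: [-2.563, -1.816, -0.0]
wrist_force: [-9.5, -3.4, 26.8]
width: 0.592
gripper_force: 60.0
```

Emit:
{"fn": "step_arm", "kwargs": {
  "moves": [
    [0,0,0.0015,0],
    [0,0,0,0]
  ]
}}

```text
time: 12.4
tool_pos: [0.5839, 0.1851, 0.0565]
tool_rot: [2.563, 1.816, 0.0]
wrist_force: [-5.2, -0.9, 12.9]
width: 0.591
gripper_force: 60.0
```

Emit:
{"fn": "step_arm", "kwargs": {
  "moves": [
    [0,0,0,0],
    [0,0,0,0],
    [0,0,0,0],
    [0,0,0.02,0],
    [0,0,0.05,0],
    [0,0,0.05,0],
    [-0.01,-0.03,0,0],
    [-0.02,-0.055,0,0],
    [-0.02,-0.055,0,0],
    [-0.02,-0.055,0,0]
  ],
  "hand": 90
}}

```text
time: 13.65
tool_pos: [0.5134, -0.0114, 0.1766]
tool_rot: [2.562, 1.816, 0.002]
wrist_force: [0.4, 0.7, 0.2]
width: 0.897
gripper_force: 0.0
```

Emit:
{"fn": "step_arm", "kwargs": {
  "moves": [
    [-0.02,-0.055,0,0],
    [-0.02,-0.055,0,0],
    [-0.02,-0.055,0,0],
    [-0.01,-0.055,0,0],
    [0,0,-0.04,0],
    [0,0,0,0],
    [0,0,0,0]
  ]
}}

```text
time: 14.52
tool_pos: [0.4443, -0.2297, 0.1365]
tool_rot: [2.562, 1.817, 0.001]
wrist_force: [0.6, 0.8, 0.1]
width: 0.904
gripper_force: 0.0
```

Run:
```python
from h import *
im=manip.capture("side");t=manip.capture("top")
cv2.imwrite("pics/s3.png",np.hstack([cv2.resize(a,None,fx=4,fy=4,interpolation=cv2.INTER_CUBIC) for a in(im[150:280,215:315],t[140:270,155:255])])[:,:,::-1])
s=manip.get_state();print(s['joint_pos'].round(2),s['wrist_force'],s['tool_pos'],s['width'])
```

```text
[-0.48  0.29  1.99  0.    0.86 -0.14] [-0.13967606  0.36225774  0.09970465] [ 0.4447899  -0.22968365  0.13670413] 0.8996169056694989
```

View pics/s3.png

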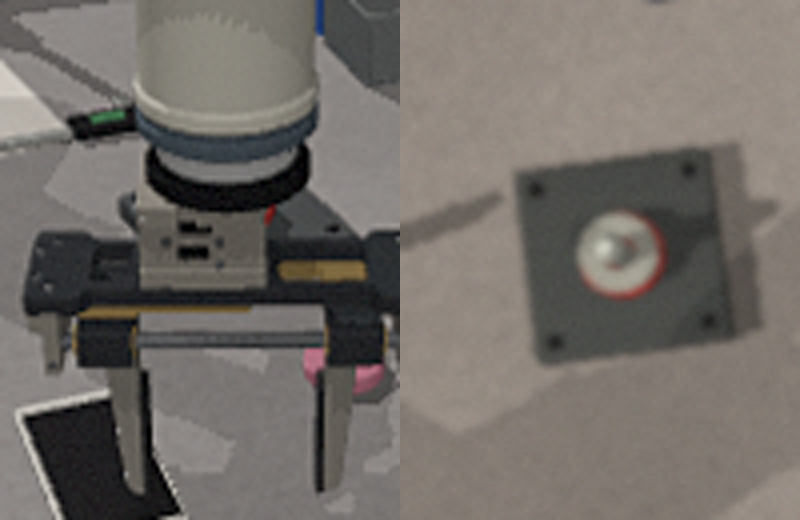

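The top view shows the steel ring on the post, concentric with the red seat. Brass is next.

Emit:
{"fn": "step_arm", "kwargs": {
  "moves": [
    [0,-0.002,-0.04,0],
    [0,0,-0.04,0],
    [0,0,-0.02,0],
    [0,0,-0.009,0],
    [0,0,0,0],
    [0,0,0,0]
  ]
}}

```text
time: 15.38
tool_pos: [0.4445, -0.2322, 0.0272]
tool_rot: [2.562, 1.816, 0.001]
wrist_force: [0.5, 0.4, 0.2]
width: 0.9
gripper_force: 0.0
```

Emit:
{"fn": "step_arm", "kwargs": {
  "moves": [
    [0,0,0,0],
    [0,0,0,0],
    [0,0,0,0],
    [0,0,0,0],
    [0,0,0,0],
    [0,0,0,0]
  ],
  "hand": 40,
  "grip_force": 10
}}

```text
time: 16.12
tool_pos: [0.4438, -0.232, 0.0263]
tool_rot: [2.563, 1.816, 0.0]
wrist_force: [-0.3, -0.2, 1.6]
width: 0.523
gripper_force: 10.0
```

Emit:
{"fn": "step_arm", "kwargs": {
  "moves": [
    [0,0,0,0],
    [0,0,0,0],
    [0,0,0,10],
    [0,0,0,10],
    [0,0,0,10],
    [0,0,0,10],
    [0,0,0,10],
    [0,0,0,10],
    [0,0,0,10],
    [0,0,0,10],
    [0,0,0,10],
    [0,0,0,0]
  ],
  "hand": 75
}}

```text
time: 17.62
tool_pos: [0.4437, -0.2319, 0.0261]
tool_rot: [-0.53, -3.096, -0.0]
wrist_force: [-0.2, 0.4, 0.2]
width: 0.75
gripper_force: 0.0
```

Emit:
{"fn": "step_arm", "kwargs": {
  "moves": [
    [0,0,0,0],
    [0,0,0,0],
    [0,0,0,0],
    [0,0,0,0],
    [0,0,0,0],
    [0,0,0,0]
  ],
  "hand": 35,
  "grip_force": 30
}}

```text
time: 18.38
tool_pos: [0.4438, -0.232, 0.0262]
tool_rot: [0.528, 3.097, -0.0]
wrist_force: [0.0, 0.6, -1.6]
width: 0.504
gripper_force: 30.0
```

Emit:
{"fn": "step_arm", "kwargs": {
  "moves": [
    [0,0,0.02,0],
    [0,0,0.05,0],
    [0.015,0.045,0.045,0],
    [0.02,0.055,0.015,0],
    [0.02,0.055,0,0],
    [0.02,0.055,0,0],
    [0.02,0.055,0,0],
    [0.02,0.055,0,0],
    [0.015,0.055,0,0],
    [0.01,0.042,0,0],
    [0,0,0,0],
    [0,0,0,0]
  ]
}}

```text
time: 19.88
tool_pos: [0.5825, 0.1826, 0.1538]
tool_rot: [-0.527, -3.096, 0.001]
wrist_force: [0.3, -0.2, -1.1]
width: 0.504
gripper_force: 30.0
```

Emit:
{"fn": "step_arm", "kwargs": {
  "moves": [
    [0,0,-0.02,0],
    [0,0,-0.01,0],
    [0,0,0,0]
  ]
}}

```text
time: 20.25
tool_pos: [0.5825, 0.1819, 0.1235]
tool_rot: [-0.53, -3.095, 0.001]
wrist_force: [-0.3, -0.3, -1.4]
width: 0.505
gripper_force: 30.0
```

Emit:
{"fn": "step_arm", "kwargs": {
  "moves": [
    [0.0015,0.003,0,0],
    [0,0,0,0]
  ]
}}

```text
time: 20.5
tool_pos: [0.5852, 0.1863, 0.1249]
tool_rot: [0.528, 3.096, 0.001]
wrist_force: [-0.1, -0.4, -0.4]
width: 0.502
gripper_force: 30.0
```

Emit:
{"fn": "step_arm", "kwargs": {
  "moves": [
    [0,0,-0.003,0],
    [0,0,-0.003,0],
    [0,0,-0.003,0],
    [0,0,-0.003,0],
    [0,0,-0.003,0],
    [0,0,-0.003,0],
    [0,0,0,0]
  ]
}}

```text
time: 21.38
tool_pos: [0.5844, 0.186, 0.1059]
tool_rot: [-0.528, -3.096, 0.0]
wrist_force: [0.1, -0.4, -0.8]
width: 0.502
gripper_force: 30.0
```

Emit:
{"fn": "step_arm", "kwargs": {
  "moves": [
    [-0.0005,-0.001,-0.005,0],
    [0,0,-0.006,0],
    [0,0,-0.006,0],
    [0,0,-0.006,0],
    [0,0,-0.006,0],
    [0,0,-0.004,0],
    [0,0,0,0]
  ]
}}

```text
time: 22.25
tool_pos: [0.5839, 0.185, 0.0728]
tool_rot: [-0.528, -3.096, 0.0]
wrist_force: [0.3, -0.4, -2.2]
width: 0.506
gripper_force: 30.0
```

Emit:
{"fn": "step_arm", "kwargs": {
  "moves": [
    [0,0,-0.002,0],
    [0,0,-0.002,0],
    [0,0,-0.002,0],
    [0,0,-0.001,0],
    [0,0,0,0]
  ]
}}

```text
time: 22.88
tool_pos: [0.5841, 0.1851, 0.0662]
tool_rot: [0.528, 3.097, -0.0]
wrist_force: [-0.7, 0.2, -0.6]
width: 0.503
gripper_force: 30.0
```

Just touching at the expected height. I'll press firmly to confirm it is home.

Emit:
{"fn": "step_arm", "kwargs": {
  "moves": [
    [0,0,-0.001,0],
    [0,0,-0.001,0],
    [0,0,0,0]
  ],
  "grip_force": 50
}}

```text
time: 23.25
tool_pos: [0.5843, 0.1851, 0.066]
tool_rot: [0.528, 3.097, 0.0]
wrist_force: [-6.0, -2.7, 17.5]
width: 0.499
gripper_force: 50.0
```

Emit:
{"fn": "step_arm", "kwargs": {
  "moves": [
    [0,0,0.001,0],
    [0,0,0,0]
  ]
}}

```text
time: 23.5
tool_pos: [0.5843, 0.1851, 0.0661]
tool_rot: [0.528, 3.097, 0.0]
wrist_force: [-2.7, -0.8, 10.0]
width: 0.501
gripper_force: 50.0
```

Emit:
{"fn": "step_arm", "kwargs": {
  "moves": [
    [0,0,0,0],
    [0,0,0,0],
    [0,0,0,0],
    [0,0,0.02,0],
    [0,0,0.05,0],
    [0,0,0.045,0],
    [0,-0.03,0,0],
    [0.003,-0.055,0,0],
    [0.003,-0.055,0,0],
    [0.003,-0.055,0,0],
    [0.003,-0.055,0,0],
    [0.003,-0.055,0,0]
  ],
  "hand": 85
}}

```text
time: 25.0
tool_pos: [0.5994, -0.1218, 0.1819]
tool_rot: [0.528, 3.095, 0.0]
wrist_force: [-0.4, 0.2, -0.5]
width: 0.846
gripper_force: 0.0
```

Emit:
{"fn": "step_arm", "kwargs": {
  "moves": [
    [0.003,-0.055,0,0],
    [0.003,-0.055,0,0],
    [0.002,-0.022,-0.03,0],
    [0,0,-0.03,0],
    [0,0,0,0],
    [0,0,0,0]
  ]
}}

```text
time: 25.75
tool_pos: [0.6079, -0.2519, 0.1219]
tool_rot: [0.527, 3.095, -0.001]
wrist_force: [0.2, -0.3, 0.4]
width: 0.851
gripper_force: 0.0
```

Run:
```python
from h import *
t=manip.capture("top");im=manip.capture("side")
cv2.imwrite("pics/s4.png",np.hstack([cv2.resize(a,None,fx=4,fy=4,interpolation=cv2.INTER_CUBIC) for a in(im[150:250,225:325],t[150:250,160:260])])[:,:,::-1])
s=manip.get_state();print(s['joint_pos'].round(2),s['wrist_force'],s['tool_pos'],s['width'])
```

```text
[-0.39  0.52  1.65 -0.    0.96 -1.63] [ 0.72184599 -0.02011806 -0.54698388] [ 0.60814923 -0.25192042  0.12216969] 0.8496360511543805
```

View pics/s4.png

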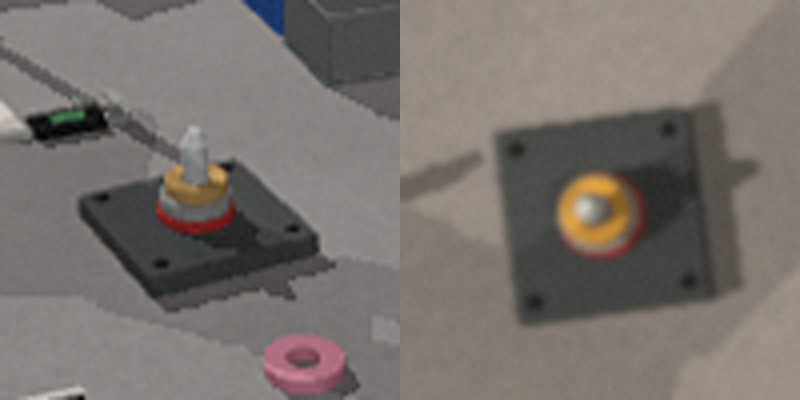

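The picture shows brass resting on steel on the seat, concentric at side (273,195). The blue collar at (362,195) is next.

Emit:
{"fn": "step_arm", "kwargs": {
  "moves": [
    [-0.001,0,-0.04,0],
    [0,0,-0.03,0],
    [0,0,-0.017,0],
    [0,0,-0.008,0],
    [0,0,0,0],
    [0,0,0,0]
  ]
}}

```text
time: 26.6
tool_pos: [0.6069, -0.2522, 0.0262]
tool_rot: [0.528, 3.095, -0.001]
wrist_force: [-0.2, -0.3, 0.6]
width: 0.85
gripper_force: 0.0
```

Emit:
{"fn": "step_arm", "kwargs": {
  "moves": [
    [0,0,0,0],
    [0,0,0,0],
    [0,0,0,0],
    [0,0,0,0],
    [0,0,0,0],
    [0,0,0,0]
  ],
  "hand": 33,
  "grip_force": 10
}}

```text
time: 27.35
tool_pos: [0.6063, -0.252, 0.0255]
tool_rot: [0.528, 3.096, -0.0]
wrist_force: [0.0, 1.0, 4.8]
width: 0.45
gripper_force: 10.9
```

Emit:
{"fn": "step_arm", "kwargs": {
  "moves": [
    [0,0,0,0],
    [0,0,0,0],
    [0,0,0,-10],
    [0,0,0,-10],
    [0,0,0,-10],
    [0,0,0,-10],
    [0,0,0,-10],
    [0,0,0,-10],
    [0,0,0,-10],
    [0,0,0,-10],
    [0,0,0,-10],
    [0,0,0,0]
  ],
  "hand": 62
}}

```text
time: 28.85
tool_pos: [0.6064, -0.2522, 0.0254]
tool_rot: [2.565, 1.813, 0.0]
wrist_force: [0.1, -0.8, 4.9]
width: 0.619
gripper_force: 2.6
```

Emit:
{"fn": "step_arm", "kwargs": {
  "moves": [
    [0,0,0,0],
    [0,0,0,0],
    [0,0,0,0],
    [0,0,0,0],
    [0,0,0,0],
    [0,0,0,0]
  ],
  "hand": 30,
  "grip_force": 30
}}

```text
time: 29.6
tool_pos: [0.6062, -0.252, 0.0254]
tool_rot: [2.563, 1.817, 0.0]
wrist_force: [-0.3, -0.2, 6.1]
width: 0.447
gripper_force: 30.4
```

Emit:
{"fn": "step_arm", "kwargs": {
  "moves": [
    [0,0,0.001,0],
    [0,0,0.001,0],
    [0,0,0,0],
    [0,0,0,0]
  ],
  "hand": 55
}}

```text
time: 30.1
tool_pos: [0.606, -0.2519, 0.0271]
tool_rot: [-2.563, -1.816, 0.0]
wrist_force: [0.6, -0.1, -0.1]
width: 0.554
gripper_force: 0.0
```

Emit:
{"fn": "step_arm", "kwargs": {
  "moves": [
    [0,0,0,0],
    [0,0,0,0],
    [0,0,0,0],
    [0,0,0,0],
    [0,0,0,0]
  ],
  "hand": 30
}}

```text
time: 30.72
tool_pos: [0.606, -0.2519, 0.0272]
tool_rot: [-2.563, -1.816, 0.0]
wrist_force: [-0.0, 0.1, -0.2]
width: 0.447
gripper_force: 30.0
```

Emit:
{"fn": "step_arm", "kwargs": {
  "moves": [
    [0,0,0.02,0],
    [0,0,0.05,0],
    [-0.001,0.045,0.045,0],
    [-0.003,0.055,0.015,0],
    [-0.003,0.055,0,0],
    [-0.003,0.055,0,0],
    [-0.003,0.055,0,0],
    [-0.003,0.055,0,0],
    [-0.003,0.055,0,0],
    [-0.003,0.055,0,0],
    [0,0.007,0,0],
    [0,0,0,0]
  ]
}}

```text
time: 32.22
tool_pos: [0.5842, 0.1844, 0.1573]
tool_rot: [2.562, 1.818, 0.001]
wrist_force: [0.1, -0.6, -0.8]
width: 0.446
gripper_force: 30.0
```

Emit:
{"fn": "step_arm", "kwargs": {
  "moves": [
    [0,0,-0.02,0],
    [0,0,-0.008,0],
    [0,0,0,0],
    [0,0,0,0]
  ]
}}

```text
time: 32.72
tool_pos: [0.5846, 0.1838, 0.129]
tool_rot: [2.564, 1.815, 0.001]
wrist_force: [-0.5, -0.1, 0.1]
width: 0.449
gripper_force: 30.0
```

Emit:
{"fn": "step_arm", "kwargs": {
  "moves": [
    [-0.0005,0.001,-0.004,0],
    [0,0,-0.003,0],
    [0,0,-0.003,0],
    [0,0,-0.003,0],
    [0,0,-0.003,0],
    [0,0,-0.003,0],
    [0,0,-0.003,0],
    [0,0,0,0]
  ]
}}

```text
time: 33.72
tool_pos: [0.5835, 0.1852, 0.1061]
tool_rot: [-2.563, -1.816, 0.001]
wrist_force: [0.4, -0.4, -1.0]
width: 0.448
gripper_force: 30.0
```

Emit:
{"fn": "step_arm", "kwargs": {
  "moves": [
    [0,0,-0.005,0],
    [0,0,-0.006,0],
    [0,0,-0.006,0],
    [0,0,-0.004,0],
    [0,0,0,0]
  ]
}}

```text
time: 34.35
tool_pos: [0.5834, 0.1852, 0.0849]
tool_rot: [-2.563, -1.816, 0.001]
wrist_force: [0.4, -0.3, -0.2]
width: 0.444
gripper_force: 30.0
```

Emit:
{"fn": "step_arm", "kwargs": {
  "moves": [
    [0,0,-0.002,0],
    [0,0,-0.002,0],
    [0,0,-0.001,0],
    [0,0,0,0]
  ],
  "grip_force": 50
}}

```text
time: 34.85
tool_pos: [0.5836, 0.1852, 0.0804]
tool_rot: [-2.563, -1.816, 0.0]
wrist_force: [-0.2, 0.8, -1.0]
width: 0.439
gripper_force: 50.0
```

Emit:
{"fn": "step_arm", "kwargs": {
  "moves": [
    [0,0,-0.001,0],
    [0,0,-0.001,0],
    [0,0,0,0]
  ]
}}

```text
time: 35.22
tool_pos: [0.5838, 0.1853, 0.079]
tool_rot: [2.563, 1.816, 0.0]
wrist_force: [-1.7, -1.2, 4.4]
width: 0.441
gripper_force: 50.0
```

Emit:
{"fn": "step_arm", "kwargs": {
  "moves": [
    [0,0,-0.001,0],
    [0,0,-0.001,0],
    [0,0,0,0]
  ],
  "grip_force": 60
}}

```text
time: 35.6
tool_pos: [0.5839, 0.1854, 0.0788]
tool_rot: [2.563, 1.816, 0.001]
wrist_force: [-8.2, -1.5, 23.5]
width: 0.437
gripper_force: 60.0
```

Emit:
{"fn": "step_arm", "kwargs": {
  "moves": [
    [0,0,0.001,0],
    [0,0,0.001,0],
    [0,0,0,0]
  ]
}}

```text
time: 35.98
tool_pos: [0.5838, 0.1853, 0.0789]
tool_rot: [2.563, 1.816, 0.001]
wrist_force: [-2.3, -0.3, 7.3]
width: 0.438
gripper_force: 60.0
```

Emit:
{"fn": "step_arm", "kwargs": {
  "moves": [
    [0,0,0,0],
    [0,0,0,0],
    [0,0,0,0],
    [0,0,0.02,0],
    [0,0,0.05,0],
    [0,0,0.04,0],
    [-0.02,-0.05,0,0],
    [-0.03,-0.055,0,0],
    [-0.03,-0.055,0,0],
    [-0.03,-0.055,0,0],
    [0,0,0,0]
  ],
  "hand": 85
}}

```text
time: 37.35
tool_pos: [0.4721, -0.0322, 0.1896]
tool_rot: [2.566, 1.811, 0.0]
wrist_force: [0.4, 0.6, -0.3]
width: 0.848
gripper_force: 0.0
```

Run:
```python
from h import *
im=manip.capture("side");t=manip.capture("top")
cv2.imwrite("pics/s5.png",np.hstack([cv2.resize(a,None,fx=4,fy=4,interpolation=cv2.INTER_CUBIC) for a in(im[150:250,225:325],t[150:250,160:260])])[:,:,::-1])
s=manip.get_state();print(s['time'],s['wrist_force'],s['tool_pos'],s['width'])
```

```text
37.45 [0.53026468 0.21950646 0.0185005 ] [ 0.47445503 -0.02975149  0.18969268] 0.851338240520735
```

View pics/s5.png

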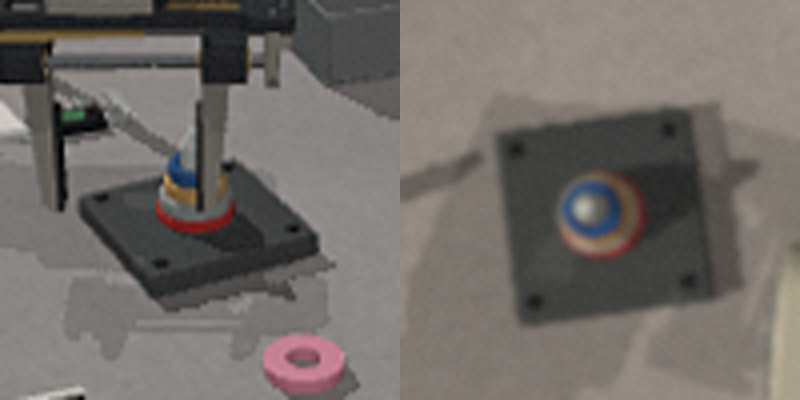

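The stack runs red, steel, brass, blue, concentric on the post at side (272,195). The stop heights match: the collar's bottom is about 52 mm above the bench. The gripper is clear, so I'm handing in.

```bash
python3 -c "
from cell import manip
print(manip.finish_job())"
```

```text
the job is handed in; nothing more can be done
None
```

The steel ring, brass ring and blue collar are stacked in that order on the post. The seat is pushed hard to its stop, the gripper is clear and nothing else was touched; I handed the job in at about 37 s, and no verdict came back.

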